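Bed a resin specimen with the hand press, then park the wheel on its mark

TASK

Bed the resin specimen block on its mounting stand with the small hand press: wind the handwheel clockwise until you feel the pad bear on the block, press on to about 15 newtons and keep it there for about a second; the resin must never take more than 25 newtons. Then wind the wheel back until the pointer on its rim stands at the black line of the index fin on the far side of the wheel, and let go. Do not touch the block yourself and leave the other things on the bench where they are.

Things in the scene. Friction and masses are not known exactly. Their poses are not given: they have to be found in the camera images.
- press: Hand press, fixed to the bench: grey base plate 190 x 200 x 15 mm, two steel columns 170 mm apart along its y, grey bridge 60 x 215 mm across them, top 155 mm above the bench; on it a level aluminium handwheel, below it a ram with a round black pad 44 mm across. Origin: centre of the base's underside, straight below the wheel's axis; z up, +x towards the far (index) side, yawed up to 0.35 rad.
- wheel (a joint): Turn of the handwheel, rad: 0 with the pointer along the press's +x, growing clockwise seen from above; stops at -1.9 and 2.1. Clockwise lowers the pad, 16 mm per rad. The pad's height on the ram differs by up to +-6 mm between setups and is not measured: it meets the block somewhere from 0.72 to 1.53 rad. Under load the wheel springs back if let go; free of load it stays where it is left.
- hub (a point): Centre of the handwheel on its vertical axis, at the rim's mid-height, 187 mm above the bench. Rim: ring of 50 mm radius to the bar's middle, bar 12 mm thick, three spokes. Turning takes a steady 0.5 to 2.5 N at the handle (at a standstill friction can hold up to 1.6 N either way); each newton of pad load on the block adds 0.32 N when winding clockwise (15 N adds 4.8 N).
- handle (a point): Middle of the wheel's upright revolving handle: black, 19 mm thick, 46 mm high, 50 mm from the axis, opposite the pointer; this point is 217 mm above the bench, the handle reaches 23 mm above and below it. The rim's top lies 24 mm below it. The handle spins freely on its own pin, so a gripper holding it from above can carry it round the axis without turning.
- pointer (a point): Tip of the wheel's pointer: dark steel finger 4 mm wide that sticks out from the rim opposite the handle, tip 66 mm from the axis. It turns with the wheel.
- mark (a point): Where the pointer's tip stands when it is on the mark: 66 mm from the axis, 7 mm in front of the index fin, level with the pointer. The fin is an upright steel plate 22 mm wide with a black line, on an arm at the far side of the bridge; fixed, up to 0.4 rad either side of the press's +x. Its top is 191 mm above the bench, below the handle.
- block: Clear yellowish resin block with a brown specimen inside, 80 x 75 x 25 mm, loose, lying on a 20 mm high aluminium stand under the pad; origin: centre of its underside. The pad is sprung: from first touch the load on the block grows by 4 N per mm of pad travel (64 N per rad of the wheel), so 15 N is about 0.23 rad beyond first touch.
- spare_block: Smaller resin block 50 x 45 x 18 mm, loose on the bench right of the press; bystander. Origin under its centre.
- dish: Shallow glass dish, 60 mm across and 14 mm high, loose on the bench left of the press; bystander. Origin under its centre.
- jar: White jar with a red cap, 52 mm across and 85 mm high, loose; bystander. Origin under its centre.
- vial: Amber bottle with a white cap, 40 mm across and 80 mm high, loose; bystander. Origin under its centre.
Things that resemble listed ones, but are neither listed nor needed, are in the scene too. Leave any blue or yellow look-alike of the block alone.

How it is judged (in metres and radians):
On the way:
1. the pad presses the block with more than 10 N for half a second (contact force between press and block above 10 N), for 0.5 s.
At the end, for the whole second after the job is handed in: The wheel has been let go with its pointer's tip within 5 mm of the mark, the pad is clear of the block, and the block lies on its stand within 10 mm of where it was (horizontal distance between pointer and mark below 0.005 m and contact force between press and block below 0.5 N and distance of block from where it was at the start of the episode below 0.01 m); the robot touches nothing.
It fails at once if the pad presses the block with more than 25 N (contact force between press and block above 25 N).
It fails at once if the robot touches the specimen block (contact force between any of the fingers, the arm and block above 0.5 N).
It fails at once if a bystander is shifted by more than 30 mm (distance of any of spare_block, dish, jar, vial from where it was at the start of the episode above 0.03 m).
It also fails if it takes over 64 s, if anything falls off the work surface, if the arm or the gripper's body presses on something with over 40 N, if the wrist force passes 120 N, or if a joint passes its speed limit or range.

ROBOT

A 7-joint arm with a two-finger parallel gripper is mounted at the origin on the work surface. World frame = base frame: x ahead of the robot, y to its left, z up, the work surface at z = 0. Lengths are in mm, angles in rad, forces in N, time in s.
With the tool pointing down it reaches from about 400 to 875 mm from the base axis. Payload 4.4 kg.
Tool frame: the origin (TCP) lies at the very end of the fingers, on their centre line; the grasp point (between the pads) lies 19 mm behind it; z points along the fingers, y is the line along which they close (so a half turn about z gives the same grasp; the last joint's range is limited). The gripper opens to 85 mm and grips with 20 to 120 N. Pads are 22 mm wide; open, the fingers measure 114 mm over their backs; the gripper's body (76 mm by 85 mm) begins 54 mm behind the grasp point. The pads swing forward as they close: fully open they stand 13 mm farther back than shut.
Start: joints at [1.172, 0.628, 0.038, 1.517, -0.027, 0.996, -0.02], TCP at [212.377, -614.34, 231.313] pointing down, gripper open.
Joint ranges: [-3.06, 3.06], [-0.37, 2.12], [-1.25, 1.32], [0.18, 2.47], [-1.1, 4.24], [0.23, 1.98], [-2.94, 2.94]. Speed limits (rad/s): [2.57, 2.57, 3.14, 3.14, 3.14, 3.14, 3.14].

INTERFACE

Orientations are given as [roll, pitch, yaw] about the fixed x, y, z axes, in that order (R = Rz(yaw) Ry(pitch) Rx(roll)).
In Python, from cell import env, cams, nets gives the robot as it stands.
- The arm moves only by the tool carry_out, never from a script. Its argument "commands" is a list of rows, each a list of 7 numbers: the opening, from 0 (shut) to 1 (fully open), then the shift along the world's x, y, z each as a share of 20 cm, from -1 to 1, then the turn, a rotation vector about the world's x, y, z each as a share of 30 degrees, from -1 to 1. In form: [[hand, x, y, z, ax, ay, az], ...]. A call has 1 to 12 rows; each row is the pose to reach, as a shift and turn from the pose commanded when the call began; what a row does not reach only later rows make up. A row lasts 1/12 s, in which the tool goes at most 41.7 mm and 7.16 degrees, less where a joint would pass 70% of its speed; a pose out of reach is approached as far as the arm can. A call with a number of a shift or a turn outside -1 to 1 is refused whole. A call with a gripper value outside its range is refused whole. The fingers move at their own pace and stop on an object; "squeeze" is the grip in N (left out, the last holds). Time passes only in rows, so rows that repeat a pose let the fingers close. It gives the time, the measured TCP pose, the force, the opening and the grip force at its end, in the units of the state.
- env.sense(): the state, without advancing time (a new reading comes with each control period).
- cams.grab_frame(name): name is "side" or "top"; returns a dict with "pixels" (400x640x3 uint8, red, green, blue), "z_map" (400x640 float32, mm along the optical axis (not along the pixel's ray), 0 where there is no reading), "fx", "fy", "cx", "cy" (pixels), "world_from_camera" (4x4, takes a point from camera to world coordinates). Camera axes: x right, y down, z forward; pixel columns grow to the right and rows downward; lengths in mm; the calibration is good to about 2 mm. A picture is of the moment at which its call begins.
- env.sign_off(): hands the job in; it is judged then, once.
Trained networks look in the newest picture that a camera, given by its name, has taken for a name from the list of things; names that differ only in an ending like _2 or _b are one class to them, and where a whole thing is asked for, a point or a joint stands for the part that bears it (a point fixed in the world has none). Each returns a list of dicts, best first, with "score" (0 to 1); they miss things now and then, are a little off and sometimes report something else, mostly with a low value. They report only what shows in the picture. A call takes as long as a camera call. They do not tell look-alikes from the thing itself.
- nets.regions_of(camera, label): "mask" (400x640 bool, what is visible of it) and "position" ([column, row] as shares, 0 to 1, of the picture: columns of its width, rows of its height, amid what is visible of it).
- nets.spot_point(camera, label): "position" ([column, row] as shares, 0 to 1, of the picture: columns of its width, rows of its height: a listed point, or the origin of a listed thing).
The state is a dict: "time": time; "joint_positions": joint angles; "qvel": joint speeds; "tau": joint torques, N m; "eef_pos": TCP position; "tcp_rot": TCP orientation; "contact_force": force on the tool from outside, world axes, zero at the start; "ft_torque": the same for the moment, N m; "gripper_width": finger opening in mm; "grip_force": force on a finger pad.
Only numpy, scipy, OpenCV 4.12 (cv2) and the standard library are available. Lean on these libraries where they do the work, as an engineer would, in place of code of your own. Each camera call takes 0.05 s, during which the arm holds its last target. There are 200 camera calls.

## Working session

There is one attempt and no reset: what is moved stays moved. The work goes in short steps, Python scripts to look and compute and a tool call to move; the robot and the scene stay as the last step left them, time stands still between calls to the robot, and variables do not carry over. Pictures are saved under pics/ and viewed, at most 10 in all, crops included, and the job is handed in when it is done.

Besides the shell and the picture viewer there is one more tool, called after "Call:" by a JSON object that holds its "fn" and its "kwargs", one argument or row to a line. carry_out: Moves the arm, as the interface text tells. Its arguments: {"type":"object","properties":{"commands":{"type":"array","items":{"type":"array","items":{"type":"number"}}},"squeeze":{"type":"number"}},"required":["commands"]}

```bash
mkdir -p pics; cat > h.py <<'E'
import numpy as np, cv2
from cell import env, cams, nets
def px2w(f,u,v,z=None,depth=None):
    M=np.array(f["world_from_camera"]); d=np.array([(u-f["cx"])/f["fx"],(v-f["cy"])/f["fy"],1.0])
    o=M[:3,3]; r=M[:3,:3]@d
    if depth is not None: return o+r*depth
    return o+r*(z-o[2])/r[2]
def pts(cam,f,labels):
    for l,z in labels:
        for q in nets.spot_point(cam,l)[:3]:
            u,v=q["position"][0]*640,q["position"][1]*400
            print(cam,l,round(q["score"],2),(round(u),round(v)),px2w(f,u,v,z).round(1))
def save(f,n): cv2.imwrite(f"pics/{n}.png",np.ascontiguousarray(f["pixels"][:,:,::-1]))
E
python3 - <<'E'
from h import *
for c in("top","side"):
    f=cams.grab_frame(c); save(f,c+"0"); print(np.array(f["world_from_camera"]).round(2).tolist(),f["fx"])
    pts(c,f,[("hub",187),("handle",217),("pointer",187),("mark",187),("press",0),("block",20),("jar",0),("vial",0),("dish",0),("spare_block",0)])
print(env.sense())
E
```

```text
[[0.0, -1.0, 0.09, 479.87], [-1.0, -0.0, -0.01, 102.29], [0.01, -0.09, -1.0, 1128.04], [0.0, 0.0, 0.0, 1.0]] 469.3479048383399
top hub 0.78 (374, 196) [554.5  -1.3 187. ]
top hub 0.2 (397, 206) [534.4 -46.7 187. ]
top handle 0.94 (394, 210) [525.7 -36.6 217. ]
top handle 0.57 (387, 164) [615.6 -23.2 217. ]
top handle 0.22 (375, 195) [5.549e+02 2.000e-01 2.170e+02]
top pointer 0.85 (348, 176) [594.9  52.  187. ]
top mark 0.79 (388, 167) [612.9 -29.1 187. ]
top press 0.66 (368, 205) [547.9  -6.    0. ]
top block 0.84 (383, 281) [368.  -39.4  20. ]
top block 0.68 (453, 257) [ 424.6 -203.4   20. ]
top block 0.6 (401, 118) [757.  -85.8  20. ]
top jar 0.63 (191, 246) [450.1 416.2   0. ]
top jar 0.33 (299, 215) [522.9 158.8   0. ]
top vial 0.82 (215, 169) [634.9 362.9   0. ]
top dish 0.69 (299, 212) [531.4 160.2   0. ]
top spare_block 0.66 (431, 202) [ 554.1 -159.7    0. ]
[[0.76, -0.34, 0.55, 101.42], [-0.65, -0.43, 0.63, -429.53], [0.03, -0.84, -0.55, 609.09], [0.0, 0.0, 0.0, 1.0]] 407.0694991709172
side hub 0.85 (358, 199) [564.9   8.  187. ]
side handle 0.66 (365, 206) [524.4 -47.3 217.
[... 519 characters left out ...]
 'joint_positions': array([ 1.17217613,  0.62839682,  0.03847699,  1.51738625, -0.0269963 ,
        0.99626969, -0.01999705]), 'qvel': array([-0.00073099,  0.00164931, -0.00081361,  0.00050949,  0.00108901,
        0.00029679,  0.00097626]), 'tau': array([ 1.67989165e-04, -5.63285458e+01,  1.22559227e+00, -1.93780804e+01,
        1.08870855e-02,  1.63903260e-03, -5.36071369e-06]), 'eef_pos': array([ 212.40974738, -614.348178  ,  231.31947059]), 'tcp_rot': array([ 3.14153608e+00, -4.82209604e-05,  3.32819082e-01]), 'contact_force': array([-0.08375014, -0.10393991,  0.30951157]), 'ft_torque': array([ 0.0318165 , -0.0113286 ,  0.00682651]), 'grip_force': 0.0, 'gripper_width': 85.58974483194739}
```

View pics/top0.png

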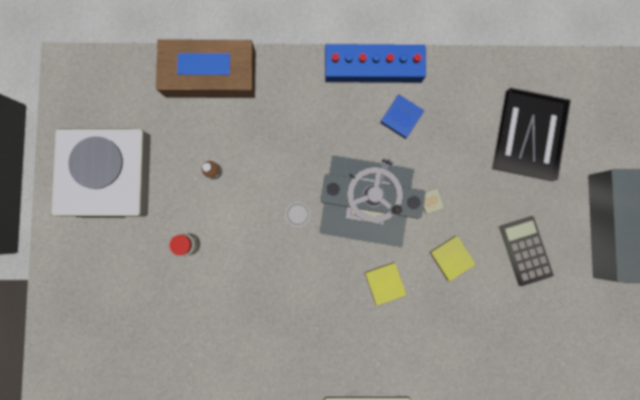

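View pics/side0.png

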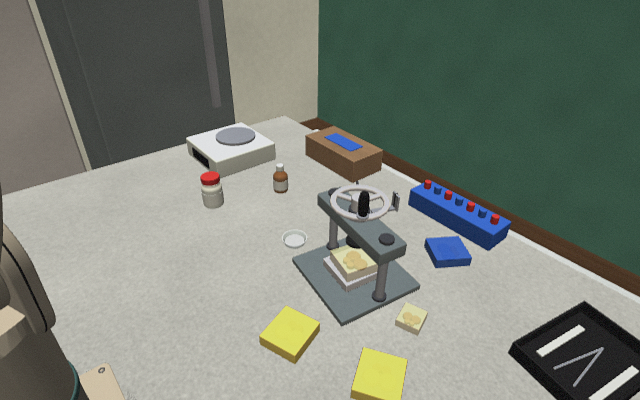

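The press with the clear block is at about (374,195) in the top view. Its handle is at (396,209), the pointer at (350,177) and the fin at (387,163). The yellow look-alikes at (385,283) and (453,257) and the blue one at (402,116) are off the stand, so I'll leave them alone. Next I'll refine with depth.

```bash
python3 - <<'E'
from h import *
from scipy.optimize import least_squares
for c in("top","side"):
    f=cams.grab_frame(c); D=f["z_map"]
    v,u=np.mgrid[:400,:640]; M=np.array(f["world_from_camera"])
    P=np.stack([(u-f["cx"])/f["fx"]*D,(v-f["cy"])/f["fy"]*D,D],-1)@M[:3,:3].T+M[:3,3]
    near=(np.hypot(P[...,0]-557,P[...,1])<110)&(D>0)
    rim=near&(P[...,2]>180)&(P[...,2]<198)
    q=P[rim][:,:2]
    r=least_squares(lambda p:np.hypot(*(q-p).T)-50,[557,0],loss="soft_l1",f_scale=3).x
    h=P[near&(P[...,2]>222)]
    print(c,"hub",r.round(1),len(q),"handle top",np.median(h,0).round(1),len(h), "z rim",np.median(P[rim][:,2]).round(1))
    o=q[np.hypot(*(q-r).T)>59]; print("outer",o.round(0).tolist())
    pts(c,f,[("handle",217),("hub",187),("pointer",187),("mark",187)])
    if c=="top":
        s=f["pixels"][140:240,310:440][:,:,::-1]; cv2.imwrite("pics/crop.png",cv2.resize(s,None,fx=6,fy=6,interpolation=cv2.INTER_CUBIC)[:600,:780])
E
```

```text
top hub [ 5.59e+02 -1.00e-01] 1247 handle top [526.1 -37.9 237.8] 78 z rim 191.7
outer [[633.0, -19.0], [633.0, -21.0], [631.0, -19.0], [631.0, -21.0], [632.0, -23.0], [631.0, -25.0], [631.0, -18.0], [630.0, -20.0], [629.0, -21.0], [629.0, -23.0], [629.0, -25.0], [629.0, -27.0], [629.0, -29.0], [629.0, -31.0], [628.0, -24.0], [628.0, -25.0], [627.0, -26.0], [627.0, -29.0], [628.0, -31.0], [627.0, -33.0], [627.0, -35.0], [626.0, -28.0], [626.0, -30.0], [625.0, -31.0], [625.0, -33.0], [625.0, -35.0], [625.0, -37.0], [624.0, -34.0], [624.0, -36.0], [623.0, -37.0], [600.0, 50.0], [600.0, 48.0], [598.0, 50.0], [598.0, 48.0], [598.0, 46.0], [597.0, 50.0], [596.0, 48.0], [596.0, 46.0], [595.0, 47.0], [518.0, -43.0]]
top handle 0.63 (396, 207) [530.  -40.4 217. ]
top handle 0.58 (350, 177) [588.8  48.7 217. ]
top handle 0.31 (216, 170) [601.7 311.6 217. ]
top hub 0.55 (377, 194) [558.8  -6.4 187. ]
top pointer 0.83 (349, 177) [592.8  49.  187. ]
top mark 0.72 (386, 166) [616.2 -26.3 187. ]
side hub [557.6  -5.3] 1108 handle top [522.8 -43.5 233.3] 131 z rim 191.7
outer [[600.0, 51.0], [601.0
[... 573 characters left out ...]
.0], [625.0, -37.0], [627.0, -37.0], [627.0, -26.0], [627.0, -29.0], [626.0, -32.0], [625.0, -35.0], [623.0, -39.0], [626.0, -39.0], [627.0, -27.0], [627.0, -29.0], [624.0, -34.0], [624.0, -36.0], [624.0, -38.0], [626.0, -39.0], [626.0, -30.0], [625.0, -33.0], [624.0, -37.0], [623.0, -39.0], [627.0, -39.0], [625.0, -33.0], [624.0, -37.0], [626.0, -38.0], [627.0, -39.0], [624.0, -37.0], [625.0, -39.0], [621.0, -39.0]]
side handle 0.8 (361, 207) [518.5 -44.  217. ]
side handle 0.3 (213, 207) [323.8 107.3 217. ]
side hub 0.78 (360, 200) [564.8   3.4 187. ]
side pointer 0.77 (353, 184) [591.2  51.1 187. ]
side mark 0.66 (294, 237) [403.1  -9.2 187. ]
side mark 0.53 (388, 197) [613.8 -21.8 187. ]
```

View pics/crop.png

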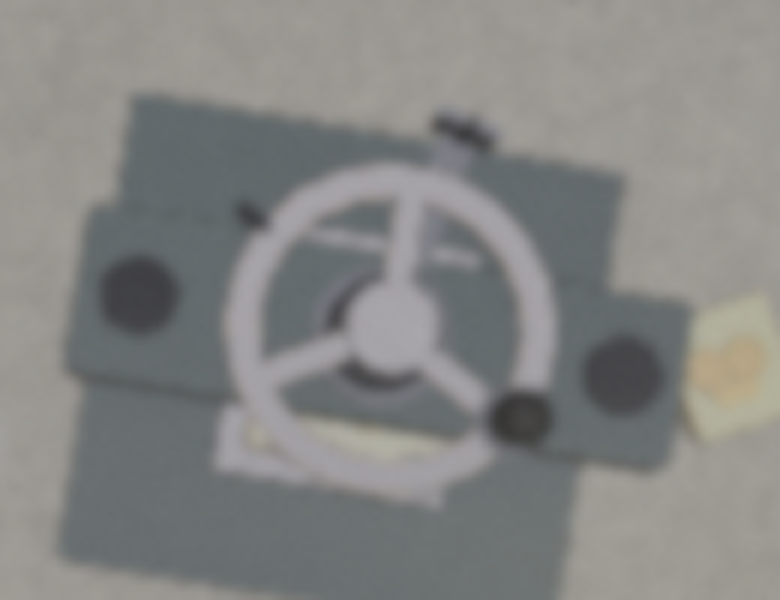

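Call:
{"fn": "carry_out", "kwargs": {
  "commands": [
    [1,0.2,0.36,0.35,0,0,0.25],
    [1,0.39,0.72,0.35,0,0,0.5],
    [1,0.39,0.72,0.35,0,0,0.6],
    [1,0.39,0.72,0.35,0,0,0.6],
    [1,0.39,0.72,0.35,0,0,0.6]
  ]
}}

```text
time: 2.02
eef_pos: [294.8, -465.3, 303.5]
tcp_rot: [3.14, -0.004, 0.654]
contact_force: [1.7, -0.7, -0.5]
gripper_width: 85.6
grip_force: 0.0
```

Call:
{"fn": "carry_out", "kwargs": {
  "commands": [
    [1,0.2,0.36,0,0,0,0.25],
    [1,0.39,0.72,0,0,0,0.5],
    [1,0.39,0.72,0,0,0,0.6],
    [1,0.39,0.72,0,0,0,0.6],
    [1,0.39,0.72,0,0,0,0.6]
  ]
}}

```text
time: 2.43
eef_pos: [373.0, -318.5, 301.8]
tcp_rot: [3.141, -0.005, 0.973]
contact_force: [0.6, 0.2, 0.5]
gripper_width: 85.4
grip_force: 0.0
```

Call:
{"fn": "carry_out", "kwargs": {
  "commands": [
    [1,0.2,0.36,0,0,0,0.25],
    [1,0.39,0.72,0,0,0,0.5],
    [1,0.39,0.72,0,0,0,0.6],
    [1,0.39,0.72,0,0,0,0.6],
    [1,0.39,0.72,0,0,0,0.6]
  ]
}}

```text
time: 2.85
eef_pos: [450.5, -174.2, 301.9]
tcp_rot: [3.139, -0.005, 1.287]
contact_force: [0.2, -0.2, 1.0]
gripper_width: 85.4
grip_force: 0.0
```

Call:
{"fn": "carry_out", "kwargs": {
  "commands": [
    [1,0.2,0.36,0,0,0,0.25],
    [1,0.4,0.71,0,0,0,0.5],
    [1,0.4,0.71,0,0,0,0.56],
    [1,0.4,0.71,0,0,0,0.56],
    [1,0.4,0.71,0,0,0,0.56],
    [1,0.4,0.71,0,0,0,0.56],
    [1,0.4,0.71,0,0,0,0.56],
    [1,0.4,0.71,0,0,0,0.56]
  ]
}}

```text
time: 3.52
eef_pos: [525.8, -42.4, 301.1]
tcp_rot: [-3.141, 0.001, 1.566]
contact_force: [-0.7, -0.1, 0.3]
gripper_width: 85.3
grip_force: 0.0
```

```bash
python3 - <<'E'
from h import *
f=cams.grab_frame("side"); s=f["pixels"][130:250,280:440][:,:,::-1]; cv2.imwrite("pics/c2.png",cv2.resize(s,None,fx=5,fy=5,interpolation=cv2.INTER_CUBIC))
s=env.sense(); print(s["eef_pos"],s["contact_force"],s["joint_positions"].round(2))
E
```

```text
[525.80466226 -42.38365464 301.20487833] [-0.11765186 -1.08563472  0.30084425] [ 0.32  0.4  -0.41  1.76  0.18  1.03 -0.17]
```

View pics/c2.png

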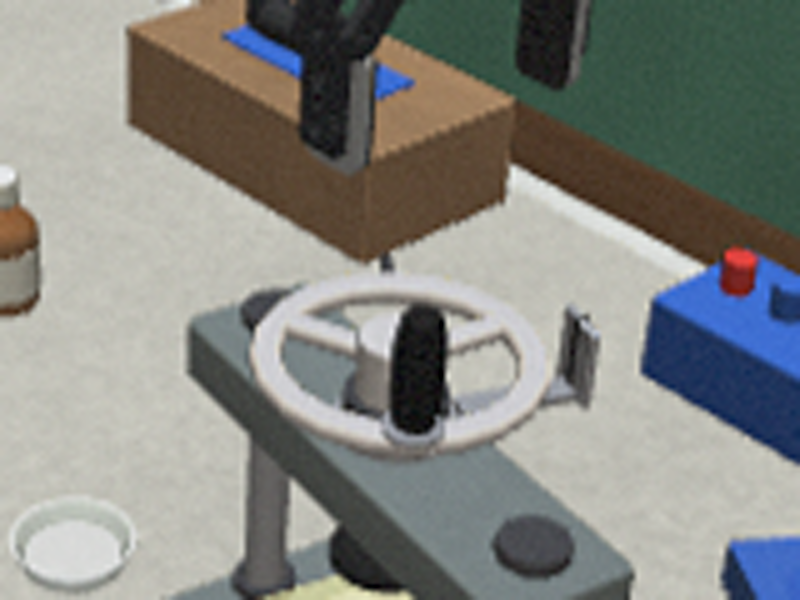

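The open fingers are above the wheel, one either side of the handle at (418,365) in the crop. They close along x and nothing is in the way below. I'll go down and grip.

Call:
{"fn": "carry_out", "kwargs": {
  "commands": [
    [1,0,0,-0.15,0,0,0],
    [1,0,0,-0.3,0,0,0],
    [1,0,0,-0.4,0,0,0],
    [1,0,0,-0.46,0,0,0],
    [1,0,0,-0.46,0,0,0],
    [0.5,0,0,-0.46,0,0,0],
    [0.3,0,0,-0.46,0,0,0],
    [0,0,0,-0.46,0,0,0],
    [0,0,0,-0.46,0,0,0],
    [0,0,0,-0.46,0,0,0],
    [0,0,0,-0.46,0,0,0],
    [0,0,0,-0.46,0,0,0]
  ],
  "squeeze": 25
}}

```text
time: 4.57
eef_pos: [526.8, -40.4, 210.0]
tcp_rot: [3.14, 0.0, 1.568]
contact_force: [-0.8, -0.3, 4.3]
gripper_width: 17.9
grip_force: 25.4
```

Call:
{"fn": "carry_out", "kwargs": {
  "commands": [
    [0,0,0,0,0,0,0],
    [0,0,0,0,0,0,0],
    [0,0,0,0,0,0,0],
    [0,0,0,0,0,0,0],
    [0,0,0,0,0,0,0],
    [0,0,0,0,0,0,0]
  ]
}}

```text
time: 5.07
eef_pos: [526.8, -40.4, 210.0]
tcp_rot: [3.14, 0.0, 1.568]
contact_force: [-0.3, -1.3, 5.8]
gripper_width: 17.6
grip_force: 25.5
```

```bash
python3 - <<'E'
from h import *
for c in("top","side"):
    f=cams.grab_frame(c); pts(c,f,[("handle",217),("pointer",187),("hub",187)])
s=env.sense(); print(s["eef_pos"],s["contact_force"],s["gripper_width"],s["grip_force"])
E
```

```text
top handle 0.58 (392, 208) [528.8 -32.9 217. ]
top pointer 0.76 (350, 174) [599.5  47.2 187. ]
top hub 0.91 (376, 193) [560.   -4.2 187. ]
side handle 0.89 (365, 204) [528.1 -43.3 217. ]
side pointer 0.81 (355, 184) [596.   49.7 187. ]
side hub 0.68 (358, 201) [557.8   2.5 187. ]
side hub 0.49 (355, 266) [ 434.7 -120.1  187. ]
[526.78540058 -40.45039323 210.03888304] [-0.6795695   0.74654185  5.87503436] 18.323383455800382 25.547352468129247
```

```bash
cat >> h.py <<'E'
def arc(a0,a1,n,hold=0,R=50,H=0,dz=0):
    a=np.radians(np.r_[np.linspace(a0,a1,n+1)[1:],[a1]*hold]); b=np.radians(a0)
    print([[H,round(R*(np.cos(t)-np.cos(b))/200,3),round(R*(np.sin(t)-np.sin(b))/200,3),dz,0,0,0] for t in a])
E
python3 -c "
from h import *
arc(-130,-175,10,2,dz=.005);arc(-175,-220,10,2)"
```

```text
[[0, np.float64(-0.015), np.float64(0.013), 0.005, 0, 0, 0], [0, np.float64(-0.028), np.float64(0.027), 0.005, 0, 0, 0], [0, np.float64(-0.04), np.float64(0.043), 0.005, 0, 0, 0], [0, np.float64(-0.051), np.float64(0.059), 0.005, 0, 0, 0], [0, np.float64(-0.061), np.float64(0.076), 0.005, 0, 0, 0], [0, np.float64(-0.069), np.float64(0.094), 0.005, 0, 0, 0], [0, np.float64(-0.076), np.float64(0.112), 0.005, 0, 0, 0], [0, np.float64(-0.082), np.float64(0.131), 0.005, 0, 0, 0], [0, np.float64(-0.086), np.float64(0.15), 0.005, 0, 0, 0], [0, np.float64(-0.088), np.float64(0.17), 0.005, 0, 0, 0], [0, np.float64(-0.088), np.float64(0.17), 0.005, 0, 0, 0], [0, np.float64(-0.088), np.float64(0.17), 0.005, 0, 0, 0]]
[[0, np.float64(-0.001), np.float64(0.02), 0, 0, 0, 0], [0, np.float64(-0.0), np.float64(0.039), 0, 0, 0, 0], [0, np.float64(0.002), np.float64(0.059), 0, 0, 0, 0], [0, np.float64(0.005), np.float64(0.078), 0, 0, 0, 0], [0, np.float64(0.011), np.float64(0.097), 0, 0, 0, 0], [0, np.float64(0.017), np.float64(0.115), 0, 0, 0, 0], [0, np.float64(0.025), np.float64(0.133), 0, 0, 0, 0], [0, np.float64(0.035), np.float64(0.151), 0, 0, 0, 0], [0, np.float64(0.046), np.float64(0.167), 0, 0, 0, 0], [0, np.float64(0.058), np.float64(0.182), 0, 0, 0, 0], [0, np.float64(0.058), np.float64(0.182), 0, 0, 0, 0], [0, np.float64(0.058), np.float64(0.182), 0, 0, 0, 0]]
```

Call:
{"fn": "carry_out", "kwargs": {
  "commands": [
    [0,-0.015,0.013,0.005,0,0,0],
    [0,-0.028,0.027,0.005,0,0,0],
    [0,-0.04,0.043,0.005,0,0,0],
    [0,-0.051,0.059,0.005,0,0,0],
    [0,-0.061,0.076,0.005,0,0,0],
    [0,-0.069,0.094,0.005,0,0,0],
    [0,-0.076,0.112,0.005,0,0,0],
    [0,-0.082,0.131,0.005,0,0,0],
    [0,-0.086,0.15,0.005,0,0,0],
    [0,-0.088,0.17,0.005,0,0,0],
    [0,-0.088,0.17,0.005,0,0,0],
    [0,-0.088,0.17,0.005,0,0,0]
  ]
}}

```text
time: 6.47
eef_pos: [508.5, -5.1, 210.2]
tcp_rot: [-3.141, -0.001, 1.569]
contact_force: [2.2, 2.4, -5.4]
gripper_width: 17.9
grip_force: 24.9
```

```bash
python3 - <<'E'
from h import *
for c in("top","side"):
    f=cams.grab_frame(c); pts(c,f,[("handle",217),("pointer",187),("hub",187)])
s=env.sense(); print(s["eef_pos"],s["contact_force"],s["gripper_width"],s["grip_force"])
E
```

```text
top pointer 0.94 (370, 164) [619.    6.8 187. ]
top hub 0.67 (377, 195) [556.   -6.7 187. ]
side handle 0.97 (343, 196) [ 5.161e+02 -2.000e-01  2.170e+02]
side pointer 0.68 (380, 189) [622.2   6.8 187. ]
side pointer 0.21 (356, 273) [ 424.3 -131.6  187. ]
side hub 0.62 (358, 199) [563.3   7.2 187. ]
[508.60581348  -6.26638108 210.20133238] [ 1.04412996  2.19276057 -6.16173646] 17.819126047625335 24.83878041151911
```

Call:
{"fn": "carry_out", "kwargs": {
  "commands": [
    [0,-0.001,0.02,0,0,0,0],
    [0,0,0.039,0,0,0,0],
    [0,0.002,0.059,0,0,0,0],
    [0,0.005,0.078,0,0,0,0],
    [0,0.011,0.097,0,0,0,0],
    [0,0.017,0.115,0,0,0,0],
    [0,0.025,0.133,0,0,0,0],
    [0,0.035,0.151,0,0,0,0],
    [0,0.046,0.167,0,0,0,0],
    [0,0.058,0.182,0,0,0,0],
    [0,0.058,0.182,0,0,0,0],
    [0,0.058,0.182,0,0,0,0]
  ]
}}

```text
time: 7.87
eef_pos: [520.9, 31.3, 210.2]
tcp_rot: [3.141, -0.002, 1.569]
contact_force: [1.2, 1.7, -8.3]
gripper_width: 17.7
grip_force: 24.7
```

```bash
sed -i 's/H,round(R/H,+round(R/' h.py; python3 - <<'E'
from h import *
for c in("top","side"):
    f=cams.grab_frame(c); pts(c,f,[("pointer",187)])
for i in range(6): 
    s=env.sense(); print(s["eef_pos"].round(1),s["contact_force"].round(2)); cams.grab_frame("top")
def arc2(a0,a1,n,hold=0):
    a=np.radians(np.r_[np.linspace(a0,a1,n+1)[1:],[a1]*hold]); b=np.radians(a0)
    print([[0,float(round(50*(np.cos(t)-np.cos(b))/200,3)),float(round(50*(np.sin(t)-np.sin(b))/200,3)),0,0,0,0] for t in a])
for a in range(-220,-290,-6): arc2(a,a-6,4,2)
E
```

```text
side pointer 0.65 (394, 199) [616.8 -35.7 187. ]
[520.4  30.7 210.2] [ 0.52  1.97 -7.64]
[520.4  30.6 210.3] [ 0.43  2.51 -7.04]
[520.2  30.5 210.2] [ 1.29  2.5  -7.66]
[520.2  30.4 210.2] [ 1.51  1.62 -7.93]
[520.1  30.3 210.3] [ 1.14  2.2  -7.89]
[520.1  30.3 210.2] [ 0.02  3.03 -8.05]
[[0, 0.004, 0.005, 0, 0, 0, 0], [0, 0.009, 0.01, 0, 0, 0, 0], [0, 0.013, 0.015, 0, 0, 0, 0], [0, 0.018, 0.019, 0, 0, 0, 0], [0, 0.018, 0.019, 0, 0, 0, 0], [0, 0.018, 0.019, 0, 0, 0, 0]]
[[0, 0.005, 0.004, 0, 0, 0, 0], [0, 0.01, 0.009, 0, 0, 0, 0], [0, 0.015, 0.013, 0, 0, 0, 0], [0, 0.02, 0.017, 0, 0, 0, 0], [0, 0.02, 0.017, 0, 0, 0, 0], [0, 0.02, 0.017, 0, 0, 0, 0]]
[[0, 0.005, 0.004, 0, 0, 0, 0], [0, 0.011, 0.008, 0, 0, 0, 0], [0, 0.016, 0.011, 0, 0, 0, 0], [0, 0.021, 0.015, 0, 0, 0, 0], [0, 0.021, 0.015, 0, 0, 0, 0], [0, 0.021, 0.015, 0, 0, 0, 0]]
[[0, 0.006, 0.003, 0, 0, 0, 0], [0, 0.011, 0.007, 0, 0, 0, 0], [0, 0.017, 0.01, 0, 0, 0, 0], [0, 0.023, 0.013, 0, 0, 0, 0], [0, 0.023, 0.013, 0, 0, 0, 0], [0, 0.023, 0.013, 0, 0, 0, 0]]
[[0, 0.006, 0.003, 0, 0, 0, 0], [0, 0.012, 0.005, 0, 0, 0, 0], [0, 0.
[... 730 characters left out ...]
0], [0, 0.02, -0.0, 0, 0, 0, 0], [0, 0.026, -0.0, 0, 0, 0, 0], [0, 0.026, -0.0, 0, 0, 0, 0], [0, 0.026, -0.0, 0, 0, 0, 0]]
[[0, 0.007, -0.001, 0, 0, 0, 0], [0, 0.013, -0.001, 0, 0, 0, 0], [0, 0.02, -0.002, 0, 0, 0, 0], [0, 0.026, -0.003, 0, 0, 0, 0], [0, 0.026, -0.003, 0, 0, 0, 0], [0, 0.026, -0.003, 0, 0, 0, 0]]
[[0, 0.006, -0.001, 0, 0, 0, 0], [0, 0.013, -0.003, 0, 0, 0, 0], [0, 0.019, -0.004, 0, 0, 0, 0], [0, 0.025, -0.006, 0, 0, 0, 0], [0, 0.025, -0.006, 0, 0, 0, 0], [0, 0.025, -0.006, 0, 0, 0, 0]]
[[0, 0.006, -0.002, 0, 0, 0, 0], [0, 0.012, -0.004, 0, 0, 0, 0], [0, 0.019, -0.006, 0, 0, 0, 0], [0, 0.025, -0.009, 0, 0, 0, 0], [0, 0.025, -0.009, 0, 0, 0, 0], [0, 0.025, -0.009, 0, 0, 0, 0]]
```

Call:
{"fn": "carry_out", "kwargs": {
  "commands": [
    [0,0.004,0.005,0,0,0,0],
    [0,0.009,0.01,0,0,0,0],
    [0,0.013,0.015,0,0,0,0],
    [0,0.018,0.019,0,0,0,0]
  ]
}}

```text
time: 8.7
eef_pos: [523.3, 33.7, 210.2]
tcp_rot: [-3.14, 0.0, 1.568]
contact_force: [-3.0, 2.1, -4.9]
gripper_width: 17.8
grip_force: 25.0
```

Call:
{"fn": "carry_out", "kwargs": {
  "commands": [
    [0,0.005,0.004,0,0,0,0],
    [0,0.01,0.009,0,0,0,0]
  ]
}}

```text
time: 8.87
eef_pos: [525.6, 35.9, 210.2]
tcp_rot: [-3.141, -0.0, 1.569]
contact_force: [-3.0, 1.6, -6.2]
gripper_width: 17.6
grip_force: 25.0
```

Call:
{"fn": "carry_out", "kwargs": {
  "commands": [
    [0,0.005,0.004,0,0,0,0],
    [0,0.01,0.008,0,0,0,0]
  ]
}}

```text
time: 9.03
eef_pos: [527.8, 37.7, 210.2]
tcp_rot: [-3.141, -0.0, 1.569]
contact_force: [-3.7, 2.0, -5.8]
gripper_width: 17.7
grip_force: 24.9
```

Call:
{"fn": "carry_out", "kwargs": {
  "commands": [
    [0,0.005,0.004,0,0,0,0],
    [0,0.011,0.008,0,0,0,0]
  ]
}}

```text
time: 9.2
eef_pos: [530.1, 39.3, 210.2]
tcp_rot: [-3.141, -0.0, 1.569]
contact_force: [-3.9, 2.6, -5.6]
gripper_width: 17.8
grip_force: 24.9
```

Call:
{"fn": "carry_out", "kwargs": {
  "commands": [
    [0,0.005,0.003,0,0,0,0],
    [0,0.01,0.007,0,0,0,0]
  ]
}}

```text
time: 9.37
eef_pos: [532.2, 40.7, 210.2]
tcp_rot: [-3.141, -0.0, 1.569]
contact_force: [-2.9, 2.8, -6.0]
gripper_width: 18.0
grip_force: 24.9
```

Call:
{"fn": "carry_out", "kwargs": {
  "commands": [
    [0,0.006,0.004,0,0,0,0],
    [0,0.011,0.007,0,0,0,0]
  ]
}}

```text
time: 9.53
eef_pos: [534.5, 42.0, 210.2]
tcp_rot: [-3.142, -0.0, 1.569]
contact_force: [-3.0, 2.4, -5.5]
gripper_width: 17.9
grip_force: 24.9
```

Call:
{"fn": "carry_out", "kwargs": {
  "commands": [
    [0,0.006,0.003,0,0,0,0],
    [0,0.012,0.006,0,0,0,0]
  ]
}}

```text
time: 9.7
eef_pos: [536.6, 43.1, 210.2]
tcp_rot: [-3.141, -0.0, 1.569]
contact_force: [-4.5, 3.2, -5.0]
gripper_width: 18.1
grip_force: 24.9
```

Call:
{"fn": "carry_out", "kwargs": {
  "commands": [
    [0,0.006,0.003,0,0,0,0],
    [0,0.012,0.005,0,0,0,0]
  ]
}}

```text
time: 9.87
eef_pos: [538.7, 44.1, 210.2]
tcp_rot: [-3.14, -0.0, 1.569]
contact_force: [-4.7, 3.8, -4.7]
gripper_width: 17.8
grip_force: 25.0
```

Call:
{"fn": "carry_out", "kwargs": {
  "commands": [
    [0,0.006,0.003,0,0,0,0],
    [0,0.012,0.005,0,0,0,0]
  ]
}}

```text
time: 10.03
eef_pos: [540.9, 44.9, 210.2]
tcp_rot: [-3.14, 0.0, 1.569]
contact_force: [-5.9, 3.7, -4.6]
gripper_width: 18.1
grip_force: 25.1
```

Call:
{"fn": "carry_out", "kwargs": {
  "commands": [
    [0,0.006,0.002,0,0,0,0],
    [0,0.012,0.004,0,0,0,0]
  ]
}}

```text
time: 10.2
eef_pos: [543.0, 45.7, 210.2]
tcp_rot: [-3.139, 0.0, 1.569]
contact_force: [-7.0, 2.4, -3.7]
gripper_width: 17.8
grip_force: 25.2
```

Call:
{"fn": "carry_out", "kwargs": {
  "commands": [
    [0,0.003,0.001,0,0,0,0],
    [0,0.003,0.001,0,0,0,0],
    [0,0.003,0.001,0,0,0,0],
    [0,0.003,0.001,0,0,0,0],
    [0,0.003,0.001,0,0,0,0],
    [0,0.003,0.001,0,0,0,0],
    [0,0.003,0.001,0,0,0,0],
    [0,0.003,0.001,0,0,0,0]
  ]
}}

```text
time: 10.87
eef_pos: [543.6, 45.9, 210.2]
tcp_rot: [-3.14, 0.0, 1.569]
contact_force: [-5.2, 2.7, -3.8]
gripper_width: 17.7
grip_force: 25.1
```

```bash
python3 - <<'E'
from h import *
F=[]
for i in range(6):
    cams.grab_frame("side"); s=env.sense(); F.append(s["contact_force"])
pts("side",cams.grab_frame("side"),[("pointer",187)])
print(s["eef_pos"],np.mean(F,0),np.std(F,0))
E
```

```text
side pointer 0.84 (392, 216) [572.5 -69.3 187. ]
[543.64691723  45.92771416 210.20370844] [-5.15797777  3.27654454 -4.91938408] [0.29284016 0.45578735 0.32869244]
```

Call:
{"fn": "carry_out", "kwargs": {
  "commands": [
    [0,-0.021,-0.007,0,0,0,0],
    [0,-0.042,-0.016,0,0,0,0],
    [0,-0.061,-0.027,0,0,0,0],
    [0,-0.08,-0.04,0,0,0,0],
    [0,-0.097,-0.055,0,0,0,0],
    [0,-0.113,-0.071,0,0,0,0],
    [0,-0.127,-0.088,0,0,0,0],
    [0,-0.14,-0.107,0,0,0,0],
    [0,-0.151,-0.127,0,0,0,0],
    [0,-0.16,-0.146,0,0,0,0],
    [0,-0.16,-0.146,0,0,0,0],
    [0,-0.16,-0.146,0,0,0,0]
  ]
}}

```text
time: 12.27
eef_pos: [511.5, 15.2, 210.2]
tcp_rot: [-3.14, 0.002, 1.567]
contact_force: [-5.0, -0.5, -5.6]
gripper_width: 17.9
grip_force: 25.2
```

```bash
python3 - <<'E'
from h import *
for c in("top","side"):
  f=cams.grab_frame(c); pts(c,f,[("pointer",187),("mark",187)])
  print(c,"predicted mark px",end=" ")
  if c=="side":
    s=f["pixels"][165:225,350:430][:,:,::-1]; cv2.imwrite("pics/c3.png",cv2.resize(s,None,fx=10,fy=10,interpolation=cv2.INTER_CUBIC))
s=env.sense(); print(s["eef_pos"],s["contact_force"])
E
```

```text
top pointer 0.73 (385, 166) [616.3 -22.9 187. ]
top mark 0.47 (388, 166) [616.2 -28.4 187. ]
top predicted mark px side pointer 0.93 (390, 196) [618.3 -22.7 187. ]
side mark 0.69 (390, 197) [615.6 -26.2 187. ]
side predicted mark px [511.77831628  15.91611557 210.20292444] [-5.54303436  0.52819034 -5.85348851]
```

View pics/c3.png

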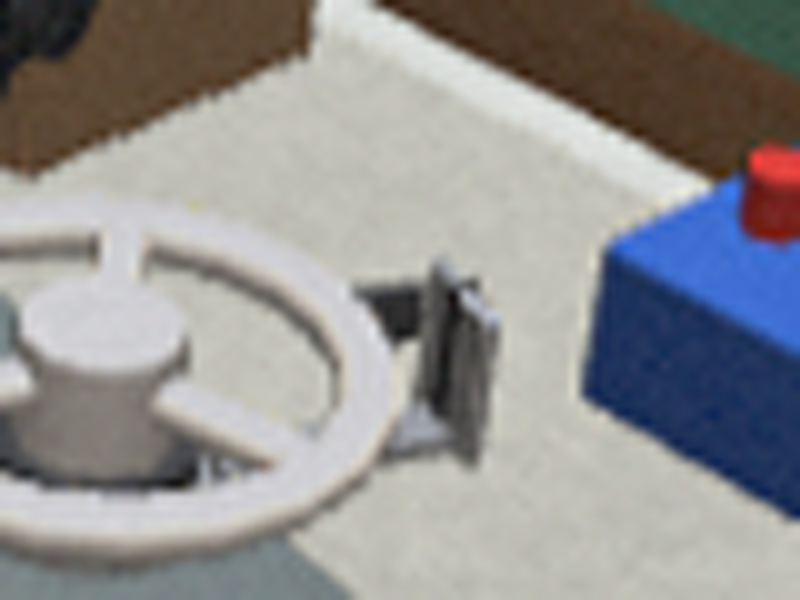

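```bash
python3 - <<'E'
from h import *
H=np.array([559,-1.5])
for c in("top","side"):
    f=cams.grab_frame(c); D=f["z_map"]
    v,u=np.mgrid[:400,:640]; M=np.array(f["world_from_camera"])
    P=np.stack([(u-f["cx"])/f["fx"]*D,(v-f["cy"])/f["fy"]*D,D],-1)@M[:3,:3].T+M[:3,3]
    d=P[...,:2]-H; r=np.hypot(d[...,0],d[...,1]); a=np.degrees(np.arctan2(d[...,1],d[...,0]))
    k=(np.abs(a+21)<25)&(P[...,2]>(180 if c=="top" else 172))&(P[...,2]<196)&(D>0)
    for lo,hi in((58,66),(69,84)):
        m=k&(r>lo)&(r<hi); o=np.argsort(a[m])
        print(c,lo,hi,[(round(float(x),1),round(float(y)),int(z),int(f["pixels"][m][i].mean())) for i,(x,y,z) in zip(o,np.c_[a[m],r[m],P[m][:,2]][o])][::1 if c=="top" else 2])
    if c=="top": cv2.imwrite("pics/c4.png",cv2.resize(f["pixels"][150:190,365:415][:,:,::-1],None,fx=14,fy=14,interpolation=cv2.INTER_CUBIC))
E
```

```text
top 58 66 [(-21.8, 62, 193, 88), (-21.1, 64, 194, 82), (-20.6, 59, 194, 87), (-20.3, 62, 189, 88), (-19.5, 63, 192, 93), (-18.9, 65, 192, 92), (-18.7, 58, 194, 99), (-18.4, 64, 183, 112)]
top 69 84 [(-29.0, 73, 190, 127), (-28.8, 73, 180, 93), (-28.3, 75, 190, 141), (-27.8, 73, 187, 110), (-26.8, 74, 191, 130), (-26.4, 72, 186, 94), (-26.2, 76, 190, 145), (-25.3, 73, 193, 115), (-24.9, 75, 189, 131), (-24.0, 72, 191, 96), (-23.5, 74, 189, 114), (-22.9, 73, 185, 80), (-22.8, 76, 190, 130), (-22.1, 74, 188, 103), (-21.4, 75, 190, 126), (-21.2, 71, 188, 76), (-20.7, 73, 187, 102), (-19.8, 74, 194, 129), (-19.1, 72, 189, 101), (-18.6, 74, 188, 126), (-18.0, 76, 190, 144), (-17.8, 72, 185, 94), (-17.1, 74, 189, 119), (-16.5, 75, 191, 140), (-16.3, 72, 184, 86), (-15.8, 74, 184, 112), (-15.1, 75, 190, 136), (-14.7, 77, 189, 149), (-14.2, 73, 186, 111), (-13.6, 74, 190, 136), (-13.0, 76, 193, 149)]
side 58 66 [(-22.9, 64, 188, 46), (-21.8, 61, 184, 48), (-21.7, 60, 186, 39), (-21.2, 65, 182, 39), (-21.1, 61, 188, 42), (-20.5, 58, 192, 77), (-20.1, 65, 193, 115), (-19.8, 63, 189, 42), (-19.6
[... 266 characters left out ...]
191, 197), (-28.0, 74, 180, 81), (-27.7, 73, 188, 60), (-27.5, 74, 184, 65), (-27.2, 73, 190, 114), (-26.3, 73, 183, 79), (-25.7, 74, 180, 77), (-25.3, 74, 191, 184), (-24.9, 73, 184, 74), (-24.6, 73, 186, 73), (-23.7, 74, 187, 61), (-23.4, 75, 191, 145), (-23.2, 71, 192, 39), (-22.4, 73, 182, 55), (-22.1, 72, 180, 31), (-21.3, 72, 181, 32), (-21.1, 73, 174, 30), (-20.8, 75, 192, 104), (-20.5, 74, 185, 33), (-20.3, 78, 191, 90), (-18.0, 74, 185, 59), (-17.5, 74, 187, 54), (-17.1, 78, 190, 182), (-16.6, 74, 191, 133), (-16.4, 73, 179, 81), (-16.0, 75, 172, 74), (-15.2, 74, 185, 76), (-15.1, 73, 187, 71), (-14.2, 76, 191, 163), (-13.9, 73, 180, 74), (-13.6, 74, 191, 148), (-12.7, 74, 181, 95)]
```

View pics/c4.png

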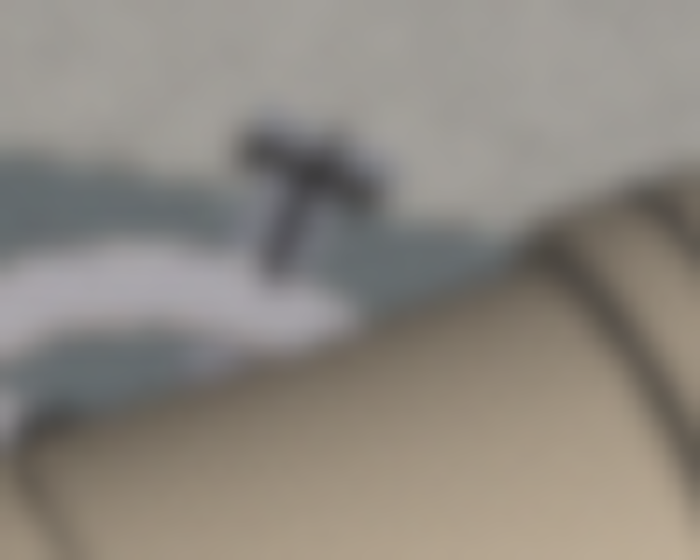

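Side view: the fin's line is at about -21.5° about the hub and the pointer at about -20.4°. That is roughly 1 mm short, so I'll make a small correction, then release and lift.

Call:
{"fn": "carry_out", "kwargs": {
  "commands": [
    [0,-0.003,0.006,0,0,0,0],
    [0,-0.003,0.006,0,0,0,0],
    [0,-0.003,0.006,0,0,0,0],
    [0,-0.003,0.006,0,0,0,0],
    [0.4,-0.003,0.006,0,0,0,0],
    [0.7,-0.003,0.006,0,0,0,0],
    [1,-0.003,0.006,0,0,0,0],
    [1,-0.003,0.006,0,0,0,0],
    [1,-0.003,0.006,0,0,0,0],
    [1,-0.003,0.006,0,0,0,0],
    [1,-0.003,0.006,0,0,0,0],
    [1,-0.003,0.006,0,0,0,0]
  ]
}}

```text
time: 13.67
eef_pos: [512.1, 17.9, 210.4]
tcp_rot: [3.141, -0.0, 1.569]
contact_force: [0.3, -0.0, -0.9]
gripper_width: 85.7
grip_force: 0.0
```

Call:
{"fn": "carry_out", "kwargs": {
  "commands": [
    [1,0,0,0.1,0,0,0],
    [1,0,0,0.25,0,0,0],
    [1,0,0,0.4,0,0,0],
    [1,0,0,0.5,0,0,0],
    [1,0,0,0.5,0,0,0],
    [1,0,0,0.5,0,0,0],
    [1,0,0,0.5,0,0,0],
    [1,0,0,0.5,0,0,0]
  ]
}}

```text
time: 14.33
eef_pos: [511.1, 17.6, 309.1]
tcp_rot: [-3.139, 0.0, 1.569]
contact_force: [0.9, -0.9, 0.4]
gripper_width: 85.2
grip_force: 0.0
```

```bash
python3 - <<'E'
from h import *
H=np.array([559,-1.5])
for c in("top","side"):
    f=cams.grab_frame(c); D=f["z_map"]
    pts(c,f,[("pointer",187),("mark",187),("block",20)])
    v,u=np.mgrid[:400,:640]; M=np.array(f["world_from_camera"])
    P=np.stack([(u-f["cx"])/f["fx"]*D,(v-f["cy"])/f["fy"]*D,D],-1)@M[:3,:3].T+M[:3,3]
    d=P[...,:2]-H; r=np.hypot(d[...,0],d[...,1]); a=np.degrees(np.arctan2(d[...,1],d[...,0]))
    k=(np.abs(a+21)<25)&(P[...,2]>176)&(P[...,2]<196)&(D>0)
    for lo,hi in((59,66),(69,84)):
        q=a[k&(r>lo)&(r<hi)]; print(c,lo,q.mean().round(1),q.min().round(1),q.max().round(1))
    if c=="side": cv2.imwrite("pics/c5.png",cv2.resize(f["pixels"][150:300,290:450][:,:,::-1],None,fx=4,fy=4,interpolation=cv2.INTER_CUBIC))
s=env.sense(); print(s["eef_pos"],s["contact_force"],s["gripper_width"])
E
```

```text
top pointer 0.37 (367, 217) [511.9  14.3 187. ]
top mark 0.59 (388, 164) [618.8 -30.4 187. ]
top block 0.78 (384, 283) [362.9 -39.8  20. ]
top block 0.64 (399, 117) [759.7 -81.2  20. ]
top 59 -21.1 -22.8 -20.2
top 69 -20.9 -29.0 -13.0
side pointer 0.73 (388, 197) [611.8 -23.7 187. ]
side mark 0.57 (393, 197) [620.  -30.5 187. ]
side block 0.94 (290, 337) [356.1 -54.8  20. ]
side block 0.9 (377, 381) [ 412.4 -206.9   20. ]
side block 0.79 (355, 264) [571.    7.4  20. ]
side 59 -22.8 -24.8 -19.0
side 69 -23.1 -30.7 -12.6
[511.88514376  17.8801385  310.08686326] [ 0.10508863  0.92432008 -0.47786757] 85.76619743457128
```

View pics/c5.png

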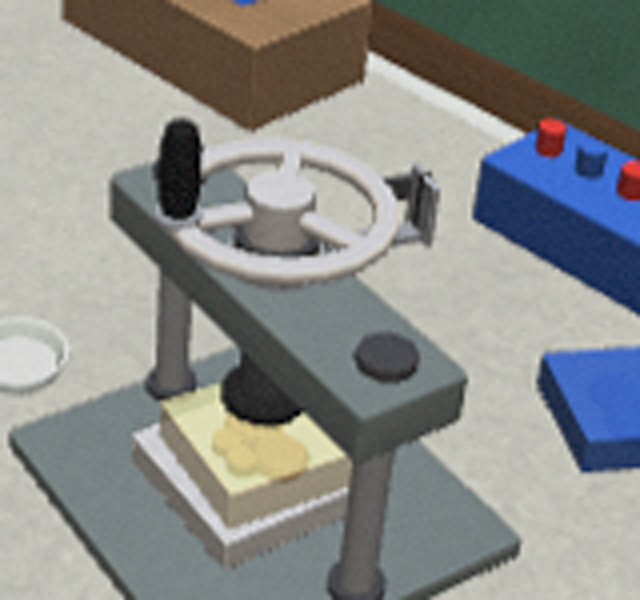

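The pointer at (400,185) lines up with the fin line at (425,200). The pad is above the block, the block is on its stand, and the gripper is clear. Handing in.

```bash
python3 -c "
from cell import env
print(env.sign_off())"
```

```text
the job is handed in; nothing more can be done
None
```

I pressed the block to an estimated 14–15 N (worked out from the force at the handle, not measured at the pad) and held it about 1 s. I then wound the wheel back to within an estimated 1 mm of the mark, let go and handed the job in; sign-off gave no verdict.

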